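# Trip the hidden latch of a locked gauge drawer with a scriber

### The arm

A 7-joint arm with a two-finger parallel gripper is mounted at the origin on a cart in front of the work surface, level with it; the furniture and walls round the work are solid. World frame = base frame: x ahead of the robot, y to its left, z up, the work surface at z = 0. Lengths are in m, angles in rad, forces in N, time in s.
With the tool pointing down it reaches from about 0.35 to 0.9 m from the base axis. Payload 7.2 kg.
Tool frame: the origin (TCP) lies on the mounting face of the last link; the fingertips stand 173 mm ahead of it and the grasp point (between the pads) lies 155 mm ahead of it; z points along the fingers, y is the line along which they close (so a half turn about z gives the same grasp; the last joint's range is limited). The gripper opens to 85 mm and grips with 20 to 120 N. Pads are 22 mm wide; open, the fingers measure 114 mm over their backs; the gripper's body (76 mm by 85 mm) begins 54 mm behind the grasp point. The pads swing forward as they close: fully open they stand 13 mm farther back than shut.
Start: joints at [1.104, 0.411, -0.013, 1.596, 0.006, 1.134, -0.082], TCP at [0.243, -0.576, 0.405] pointing down, gripper open.
Joint ranges: [-2.95, 2.95], [-0.29, 1.99], [-1.47, 1.44], [0.14, 2.54], [-1.03, 4.17], [0.13, 1.85], [-2.86, 2.86]. Speed limits (rad/s): [2.39, 2.39, 3.01, 3.01, 3.14, 3.14, 3.14].

### API

Orientations are given as [roll, pitch, yaw] about the fixed x, y, z axes, in that order (R = Rz(yaw) Ry(pitch) Rx(roll)).
In Python, from station import telemetry, optics, hand_in gives the robot as it stands.
- The arm moves only by the tool drive_tool, never from a script. Its argument "plan" is a list of rows, each a list of 7 numbers: the finger opening in mm, from 0 to 85.4, then the shift along the tool's x, y, z in units of 40 mm (1.0 is 40 mm), then the turn, a rotation vector about the tool's x, y, z in units of 5 degrees (1.0 is 5 degrees). A call has 1 to 20 rows; each row is the pose to reach, as a shift and turn from the pose commanded when the call began, along the tool's axes at that moment; what a row does not reach only later rows make up. A row lasts 1/8 s, in which the tool goes at most 62.5 mm and 10.7 degrees, less where a joint would pass 70% of its speed; a pose out of reach is approached as far as the arm can. A call with a gripper value outside its range is refused whole. The fingers move at their own pace and stop on an object; "squeeze" is the grip in N (left out, the last holds). Time passes only in rows, so rows that repeat a pose let the fingers close. It gives the time, the measured TCP pose, the force, the opening and the grip force at its end, in the units of the state.
- telemetry.get_state(): the state, without advancing time (a new reading comes with each control period).
- optics.snapshot(name): name is "scene" or "top"; returns a dict with "pixels" (400x640x3 uint8, red, green, blue), "fovy" (degrees; the focal length in pixels is half the picture's height over the tangent of half this angle, whatever the lens; pixels are square), "cx", "cy" (the principal point, pixels), "extrinsics" (4x4, takes a point from camera to world coordinates). Camera axes: x right, y down, z forward; pixel columns grow to the right and rows downward; lengths in m; the calibration is good to about 2 mm. A picture is of the moment at which its call begins. There is no depth.
- hand_in(): hands the job in; it is judged then, once.
The state is a dict: "clock": time; "joints": joint angles; "dq": joint speeds; "joint_torque": joint torques, N m; "tcp_pos": TCP position; "eef_rot": TCP orientation; "contact_force": force on the tool from outside, world axes, zero at the start; "torque": the same for the moment, N m; "finger_gap": opening from 0.0 (shut) to 1.0 (fully open); "gripper_force": force on a finger pad.
Only numpy, scipy, OpenCV 4.12 (cv2) and the standard library are available. Lean on these libraries where they do the work, as an engineer would, in place of code of your own. Each camera call takes 0.05 s, during which the arm holds its last target. There are 200 camera calls.

### The job

The electric lock of the small gauge drawer on the bench is dead. Take the scriber from its wooden stand, feel with its tip through the narrow slot in the top of the case for the notch that the spring bolt sits in, and press the bolt down gently - never leaning on the metal inside - until the drawer springs forward. Then stand the scriber fully back in its own hole and pull the drawer all the way out to its stop, leaving the other things where they are.

Things in the scene. Friction and masses are not known exactly. Their poses are not given: they have to be found in the camera images.
- gauge_box: Grey sheet-steel case with one drawer, screwed to the bench: 150 deep (its x) x 130 wide (its y) x 78 mm high. Origin at the centre of its underside; its x points from the drawer front to the back (about away from the robot), z up. A black keypad lies on top near the front, the release slot behind it. Screw-down flanges, 3 mm high, stick out 14 mm at both sides.
- release_slot (a point): Middle of the release slot, at the level of the case's top (78 mm above the bench). It goes through the 4 mm top, 8 mm wide along the case's x, 50 mm long along the case's y. Under it is a rigid guard plate with one notch, in which the head of the spring bolt stands. Case, plate and bolt bear at most 25 N.
- gauge_drawer (a joint): How far the drawer is out, m: 0 shut (locked by the bolt), 0.02 to 0.03 once the ejector spring has pushed it forward after the bolt was pressed, 0.060 at its stop. It moves along the case's -x with little friction. The bolt rises again behind it: do not push the drawer back in.
- drawer_handle (a point): Middle of the straight part of the drawer's bow handle, a steel bar 10 mm thick and 68 mm long (along the case's y), 40 mm above the bench and 40 mm in front of the drawer's front (clear gap behind the bar 35 mm). It moves with the drawer.
- tool_stand: Varnished drilled wooden block, fixed to the bench, 100 (x) x 46 (y) x 64 mm high, origin at the centre of its underside. The scriber stands in the 6 mm hole at x = -26 mm, the centre punch in the 14 mm hole at x = +26 mm. It may stand on the left or on the right of the case.
- scriber_hole (a point): Mouth of the scriber's own hole, on the block's top (64 mm above the bench): 6 mm wide with a 2 mm chamfer, right through the block.
- scriber: Scriber, 130 mm long: a steel rod 3 mm thick and 60 mm long with the point, on a round handle 10 mm thick and 70 mm long. It stands in the block point down, the handle's lower end resting on the block's top. Its own y axis points from the tip to the handle's end (up, as it stands); the axis of the rod lies 5 mm from the origin along its z.
- scriber_tip (a point): The scriber's tip, on its axis.
- scriber_grip (a point): A point on the axis of the scriber's handle, 100 mm from the tip and 30 mm from the handle's end: a good place to grip.
- centre_punch: Eight-sided steel centre punch, 12 x 120 mm, standing in the same block 52 mm from the scriber, its top 120 mm above the bench. Leave it alone. Its origin is halfway along it.
- pouch: Flat black tool pouch, 60 x 114 x 14 mm, on the bench on the other side of the case from the wooden stand. Leave it alone. Origin at the centre of its underside.
- turned_bush: Brass bush with a flange, 38 mm wide, 34 mm high, on the bench left of the case. Leave it alone. Origin at the centre of its underside.
- work_block: Squared steel block, 40 x 50 x 30 mm, on the bench right of the case. Leave it alone. Origin at the centre of its underside.
- guard_level (a point): Point straight below the slot's middle, on the level of the guard plate's upper face (24 mm below the case's top). The plate runs under the whole slot but for one notch 8 mm long along the case's y and wider than the slot. The notch's middle lies anywhere within 18 mm either side of this point along y: it cannot be seen or measured, only felt.
- bolt_level (a point): Point straight below the slot's middle, on the level of the bolt's head at rest (30 mm below the case's top, 6 mm below the guard plate). The head fills the notch and moves down against a spring: it yields from about 4 N, frees the drawer after about 6 mm (about 8 N) and stops hard after 9 mm.
Things that resemble listed ones, but are neither listed nor needed, are in the scene too. Several things look just like the tool_stand: the one meant starts farthest to the robot's left.

How it is judged:
By the outcome, as a careful person would: the job done as asked, in the order asked, and still so for the second after the job is handed in, with the robot touching nothing.
It also fails if it takes over 67 s, if anything falls off the work surface, if the arm or the gripper's body presses on something with over 40 N, if the wrist force passes 120 N, or if a joint passes its speed limit or range.

## Working session

There is one attempt and no reset: what is moved stays moved. The work goes in short steps, Python scripts to look and compute and a tool call to move; the robot and the scene stay as the last step left them, time stands still between calls to the robot, and variables do not carry over. Pictures are saved under pics/ and viewed, at most 10 in all, crops included, and the job is handed in when it is done.

Besides the shell and the picture viewer there is one more tool, called after ">>>" as name(argument=value, ...), one argument or row to a line, values as JSON. drive_tool: Moves the arm, as the interface text tells. Its arguments: {"type":"object","properties":{"plan":{"type":"array","items":{"type":"array","items":{"type":"number"}}},"squeeze":{"type":"number"}},"required":["plan"]}

```bash
ls; mkdir -p pics
python3 - <<'E'
from station import telemetry, optics
import cv2,numpy as np
print(telemetry.get_state())
for n in("scene","top"):
    s=optics.snapshot(n); cv2.imwrite(f"pics/{n}0.png",s["pixels"][:,:,::-1]); print(n,s["fovy"],s["cx"],s["cy"],np.round(s["extrinsics"],4).tolist())
E
```

```text
pics
{'clock': 0.0, 'joints': array([ 1.10382639,  0.41188331, -0.01274564,  1.59706713,  0.00559526,
        1.13428448, -0.08226772]), 'dq': array([-0.00039028, -0.00091179,  0.00132394,  0.00034804, -0.00184862,
       -0.00187054,  0.00046524]), 'joint_torque': array([-4.32934685e-04, -6.00627708e+01,  6.81734495e-01, -2.99411720e+01,
        1.36820390e-02,  1.05704792e-02,  1.62047792e-05]), 'tcp_pos': array([ 0.24258702, -0.57575614,  0.40385355]), 'eef_rot': array([-3.13998879e+00,  9.64968333e-05,  3.98755864e-01]), 'contact_force': array([ 0.26179664, -0.09572992, -0.06119799]), 'torque': array([0.04143056, 0.0521862 , 0.04558717]), 'gripper_force': 0.0, 'finger_gap': 1.0027352738916997}
scene 51.88417480481209 313.01290959269267 200.0536758909326 [[0.6274, -0.3601, 0.6904, -0.1557], [-0.7787, -0.2848, 0.5591, -0.7214], [-0.0047, -0.8884, -0.4591, 0.5913], [0.0, 0.0, 0.0, 1.0]]
top 50.06467371439152 308.02572324276423 197.9096871881577 [[0.0218, -0.9908, 0.1336, 0.3851], [-0.9997, -0.0229, -0.0067, -0.1318], [0.0097, -0.1335, -0.991, 1.4149], [0.0, 0.0, 0.0, 1.0]]
```

View pics/scene0.png

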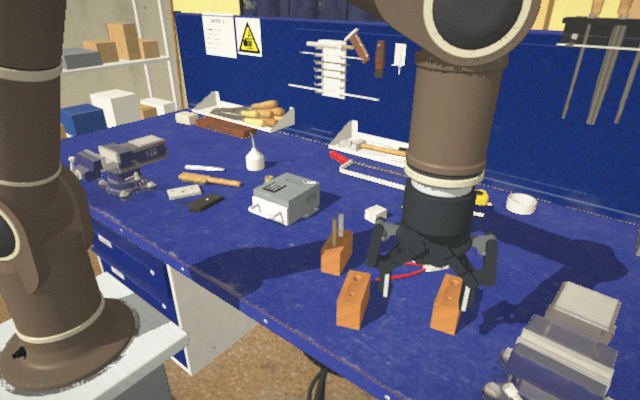

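View pics/top0.png

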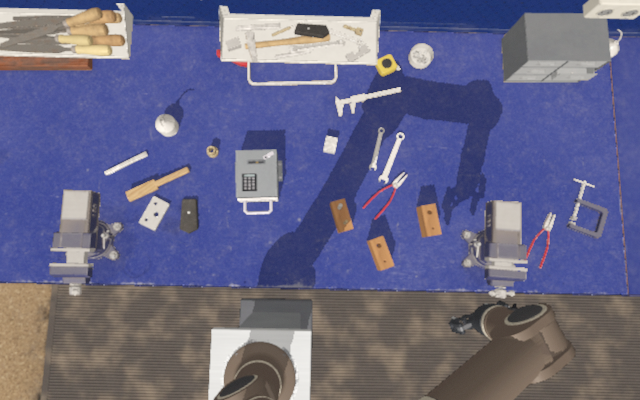

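The scene view shows the case at about (285,198), and the stand holding two tools at (337,250). In the top view the case is at (258,175) and the leftmost stand at (342,215). Next I'll enlarge both.

Run:
```python
import cv2,numpy as np
def crop(f,x,y,w,h,k,o):
    a=cv2.resize(cv2.imread(f)[y:y+h,x:x+w],None,fx=k,fy=k,interpolation=cv2.INTER_CUBIC)
    for i in range(0,w,10):
        cv2.line(a,(i*k,0),(i*k,6 if i%50 else 14),(0,255,255),1)
        if i%20==0: cv2.putText(a,str(x+i),(i*k,24),0,.4,(0,255,255),1)
    for i in range(0,h,10):
        cv2.line(a,(0,i*k),(6,i*k),(0,255,255),1)
        if i%20==0: cv2.putText(a,str(y+i),(8,i*k+4),0,.4,(0,255,255),1)
    cv2.imwrite(o,a)
crop("pics/top0.png",228,140,130,100,6,"pics/topc.png")
crop("pics/scene0.png",240,165,120,115,5,"pics/scc.png")
```

```text
(no output)
```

View pics/topc.png

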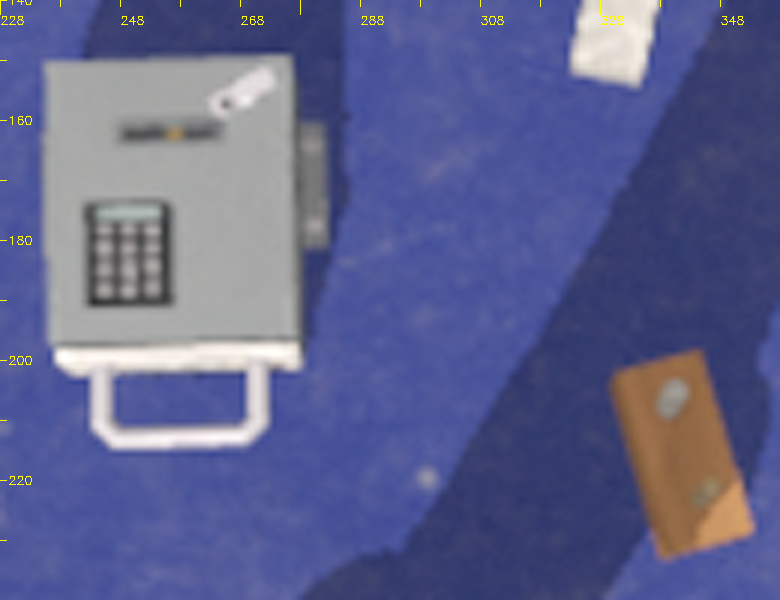

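View pics/scc.png

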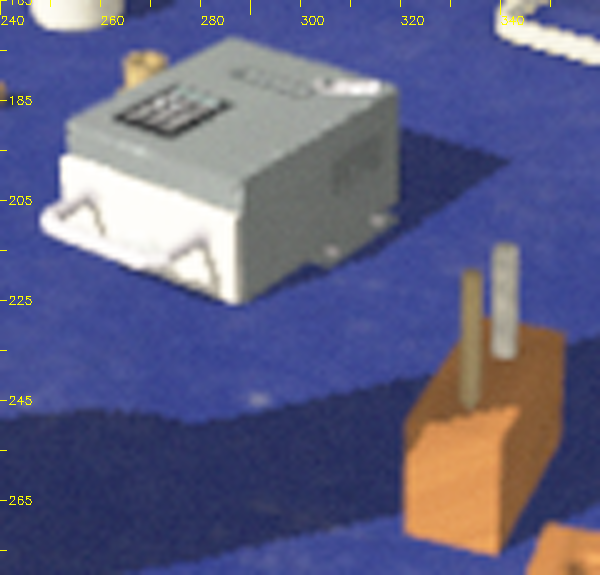

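The enlarged crops show:
- **Top view:** slot at about x 248–265, y 162. Handle bar at y≈213. Punch top at (341,204) and scriber top at (347,220).
- **Scene view:** the thin scriber is nearer, with its base at (334,246) and top at (334,219). The punch is behind it.

I'll fit the poses from both views.

```bash
cat > h.py <<'E'
import numpy as np, json
from scipy.optimize import least_squares
C={"top":(50.06467371439152,308.0257,197.9097,[[0.0218,-0.9908,0.1336,0.3851],[-0.9997,-0.0229,-0.0067,-0.1318],[0.0097,-0.1335,-0.991,1.4149]]),
"scene":(51.88417480481209,313.0129,200.0537,[[0.6274,-0.3601,0.6904,-0.1557],[-0.7787,-0.2848,0.5591,-0.7214],[-0.0047,-0.8884,-0.4591,0.5913]])}
def proj(n,P):
    f,cx,cy,E=C[n];E=np.array(E);f=200/np.tan(np.radians(f)/2)
    p=(np.atleast_2d(P)-E[:,3])@E[:,:3]
    return np.c_[cx+f*p[:,0]/p[:,2],cy+f*p[:,1]/p[:,2]]
def tri(obs):  # obs: list of (cam,u,v)
    r=least_squares(lambda X:np.concatenate([proj(n,X)[0]-(u,v) for n,u,v in obs]),[.5,-.1,.05])
    return r.x,np.round(r.fun,2)
def full(n,c):  # crop px -> image px
    k,x,y=(6,228,140) if n=="top" else (5,240,165)
    return ((c[0]+.5)/k-.5+x,(c[1]+.5)/k-.5+y)
def body(q,L):  # q x,y,z,yaw
    L=np.atleast_2d(L);c,s=np.cos(q[3]),np.sin(q[3])
    return np.c_[q[0]+c*L[:,0]-s*L[:,1],q[1]+s*L[:,0]+c*L[:,1],q[2]+L[:,2]]
def fit(pts,q0):
    f=lambda q:np.concatenate([proj(n,body(q,L))[0]-full(n,c) for n,L,c in pts])
    r=least_squares(f,q0,loss="soft_l1");return r.x,f(r.x).reshape(-1,2)
E
python3 - <<'E'
from h import *
np.set_printoptions(precision=4,suppress=True)
a,b,h=.075,.065,.078
box=[("top",(a,b,h),(45,62)),("top",(a,-b,h),(292,56)),("top",(-a,b,h),(50,345)),("top",(-a,-b,h),(300,342)),
("scene",(a,b,h),(230,38)),("scene",(a,-b,h),(397,88)),("scene",(-a,-b,h),(245,182)),("scene",(-a,b,h),(68,125)),("scene",(a,-b,0),(397,205))]
q,r=fit(box,[.55,0,0,0]);print("box",q);print(r.T)
for n,c in(("sl L",((120,132),(232,73))),("sl R",((222,132),(312,92))),("handle L",((112,440),(50,222))),("handle R",((252,436),(200,280)))):
    print(n,*tri([("top",*full("top",c[0])),("scene",*full("scene",c[1]))]))
a,b,h=.05,.023,.064
st=[("top",(a,-b,h),(702,350)),("top",(-a,-b,0),(752,532)),("top",(-a,b,0),(662,560)),
("scene",(-a,b,h),(403,418)),("scene",(-a,-b,h),(518,408)),("scene",(-a,b,0),(403,532)),("scene",(-a,-b,0),(498,553)),("scene",(a,-b,h),(565,332))]
q,r=fit(st,[.45,-.3,0,.2]);print("stand",q);print(r.T)
print("hole",body(q,[(-.026,0,.064)]),"punch",body(q,[(.026,0,.12)]))
for n,c in(("scr base",((695,502),(469,406))),("scr top",((715,482),(471,270))),("punch top",((680,385),(505,245)))):
    print(n,*tri([("top",*full("top",c[0])),("scene",*full("scene",c[1]))]))
E
```

```text
box [ 0.6429  0.0249 -0.0024  0.0599]
[[ 0.4591 -0.0475  0.3679 -0.0398 -0.3001  0.3045 -0.6699 -0.6067  0.2454]
 [ 0.4334  0.0194 -0.2989 -1.2993  0.1185  0.0521  0.3008 -0.2217 -0.265 ]]
sl L [0.6767 0.0555 0.0761] [-0.4   0.38  0.52 -0.05]
sl R [ 0.68   -0.0013  0.0783] [ 0.4  -0.36 -0.49  0.05]
handle L [0.5186 0.0554 0.0406] [ 0.41 -0.43 -0.51  0.03]
handle R [ 0.5349 -0.0288  0.025 ] [ 3.75 -3.69 -4.38  0.37]
stand [ 0.516  -0.2505  0.0014  0.3154]
[[-0.1241 -1.193   0.5177  0.7129 -2.9377  0.6004  0.349  -0.0403]
 [-0.2808  0.7304  0.0971 -0.1648  5.8675 -0.1716 -0.1135 -0.8957]]
hole [[ 0.4913 -0.2585  0.0654]] punch [[ 0.5407 -0.2424  0.1214]]
scr base [ 0.4907 -0.2564  0.0611] [ 0.52 -0.43 -0.48  0.06]
scr top [ 0.4929 -0.2568  0.133 ] [-0.44  0.36  0.42 -0.05]
punch top [ 0.5433 -0.2401  0.1179] [-0.42  0.33  0.41 -0.05]
```

```bash
cat > d.py <<'E'
import sys
from h import *
from station import telemetry
from scipy.spatial.transform import Rotation as Ro
def delta(p,yaw):  # target TCP pos, tool straight down
    s=telemetry.get_state();R0=Ro.from_euler("xyz",s["eef_rot"]);T=Ro.from_euler("xyz",[np.pi,0,yaw])
    sh=R0.inv().apply(np.array(p)-s["tcp_pos"])/.04
    tu=(R0.inv()*T).as_rotvec(degrees=True)/5
    print("t",round(s["clock"],2),"row",np.round(np.r_[sh,tu],3).tolist(),"mm",np.round(np.linalg.norm(sh)*40))
    print("tcp",s["tcp_pos"].round(4),s["eef_rot"].round(4),"F",s["contact_force"].round(2),"gap",round(s["finger_gap"],3))
if __name__=="__main__":
    v=list(map(float,sys.argv[1:]));delta(v[:3],v[3])
E
python3 d.py .4915 -.257 .335 .315
```

```text
t 0.1 row [8.829, -4.925, 1.729, -0.017, 0.002, 0.961] mm 410.0
tcp [ 0.2426 -0.5758  0.4039] [-3.1401e+00  1.0000e-04  3.9880e-01] F [ 0.65 -0.35  0.38] gap 1.004
```

>>> drive_tool(
  plan=[
    [40,8.83,-4.92,1.73,-0.02,0,0.96],
    [40,8.83,-4.92,1.73,-0.02,0,0.96],
    [40,8.83,-4.92,1.73,-0.02,0,0.96],
    [40,8.83,-4.92,1.73,-0.02,0,0.96],
    [40,8.83,-4.92,1.73,-0.02,0,0.96],
    [40,8.83,-4.92,1.73,-0.02,0,0.96],
    [40,8.83,-4.92,1.73,-0.02,0,0.96],
    [40,8.83,-4.92,1.73,-0.02,0,0.96],
    [40,8.83,-4.92,1.73,-0.02,0,0.96],
    [40,8.83,-4.92,1.73,-0.02,0,0.96],
  ],
  squeeze=40,
)

```text
clock: 1.35
tcp_pos: [0.4909, -0.2589, 0.3356]
eef_rot: [3.139, 0.0, 0.313]
contact_force: [0.1, 0.2, -1.2]
finger_gap: 0.469
gripper_force: 0.0
```

```bash
python3 d.py .4915 -.257 .259 .315
python3 - <<'E'
from station import optics
import cv2
a=optics.snapshot("scene")["pixels"][:,:,::-1];b=optics.snapshot("top")["pixels"][:,:,::-1]
k=lambda i,x,y:cv2.resize(i[y:y+100,x:x+66],None,fx=6,fy=6,interpolation=cv2.INTER_CUBIC)
cv2.imwrite("pics/g1.png",cv2.hconcat([k(a,305,180),k(b,310,170)]))
E
```

```text
t 1.35 row [0.03, -0.044, 1.915, 0.026, 0.005, -0.028] mm 77.0
tcp [ 0.4909 -0.2589  0.3356] [3.1394e+00 4.0000e-04 3.1260e-01] F [ 0.13  0.2  -1.24] gap 0.469
```

View pics/g1.png

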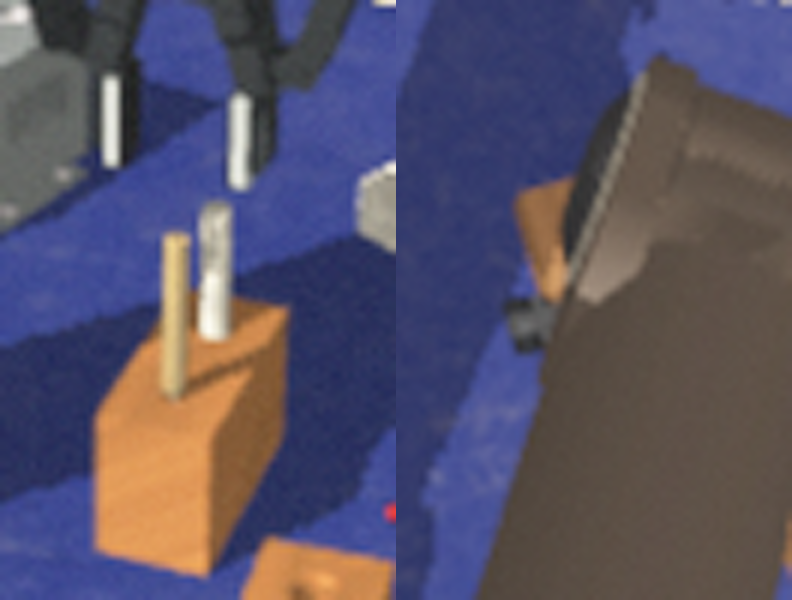

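The left half of the picture shows the pads at (324,200) and (345,203), centred over the scriber at (334,220). The right half is blocked by the arm. I'll go down and grip.

>>> drive_tool(
  plan=[
    [40,0.03,-0.04,1,0,0,0],
    [40,0.03,-0.04,1.5,0,0,0],
    [40,0.03,-0.04,1.91,0,0,0],
    [40,0.03,-0.04,1.91,0,0,0],
    [40,0.03,-0.04,1.91,0,0,0],
    [0,0.03,-0.04,1.91,0,0,0],
    [0,0.03,-0.04,1.91,0,0,0],
    [0,0.03,-0.04,1.91,0,0,0],
    [0,0.03,-0.04,1.91,0,0,0],
    [0,0.03,-0.04,1.91,0,0,0],
    [0,0.03,-0.04,1.91,0,0,0],
    [0,0.03,-0.04,1.91,0,0,0],
  ],
  squeeze=60,
)

```text
clock: 2.95
tcp_pos: [0.4927, -0.2558, 0.2599]
eef_rot: [3.139, -0.001, 0.315]
contact_force: [-1.2, 1.1, 6.2]
finger_gap: 0.096
gripper_force: 58.4
```

```bash
python3 d.py .4915 -.257 .359 .315
```

```text
t 2.95 row [-0.036, 0.026, -2.478, 0.031, -0.012, -0.0] mm 99.0
tcp [ 0.4927 -0.2558  0.2599] [ 3.1389e+00 -1.0000e-03  3.1500e-01] F [-1.2  1.1  6.2] gap 0.096
```

Gripped: the gap is 0.096, about 8–10 mm. Lifting straight up.

>>> drive_tool(
  plan=[
    [0,0,0,-0.5,0,0,0],
    [0,0,0,-1.2,0,0,0],
    [0,0,0,-2.4,0,0,0],
    [0,0,0,-2.4,0,0,0],
    [0,0,0,-2.4,0,0,0],
  ],
)

```text
clock: 3.58
tcp_pos: [0.4921, -0.2554, 0.3548]
eef_rot: [3.14, 0.0, 0.315]
contact_force: [-0.7, -0.2, -0.6]
finger_gap: 0.099
gripper_force: 58.6
```

```bash
python3 d.py .678 .027 .359 .06
```

```text
t 3.58 row [6.607, -5.273, -0.116, 0.019, -0.0, 2.922] mm 338.0
tcp [ 0.4921 -0.2554  0.3548] [3.1399e+00 2.0000e-04 3.1500e-01] F [-0.75 -0.21 -0.64] gap 0.099
```

>>> drive_tool(
  plan=[
    [0,6.6,-5.27,-0.12,0,0,2.92],
    [0,6.6,-5.27,-0.12,0,0,2.92],
    [0,6.6,-5.27,-0.12,0,0,2.92],
    [0,6.6,-5.27,-0.12,0,0,2.92],
    [0,6.6,-5.27,-0.12,0,0,2.92],
    [0,6.6,-5.27,-0.12,0,0,2.92],
    [0,6.6,-5.27,-0.12,0,0,2.92],
    [0,6.6,-5.27,-0.12,0,0,2.92],
    [0,6.6,-5.27,-0.12,0,0,2.92],
  ],
)

```text
clock: 4.7
tcp_pos: [0.6776, 0.0249, 0.359]
eef_rot: [3.139, 0.001, 0.058]
contact_force: [1.1, -1.3, 0.0]
finger_gap: 0.099
gripper_force: 58.6
```

```bash
python3 d.py .678 .027 .341 .06
python3 - <<'E'
from station import optics
import cv2
a=optics.snapshot("scene")["pixels"][:,:,::-1];b=optics.snapshot("top")["pixels"][:,:,::-1]
k=lambda i,x,y,w:cv2.resize(i[y:y+74,x:x+w],None,fx=8,fy=8,interpolation=cv2.INTER_CUBIC)
cv2.imwrite("pics/s1.png",cv2.hconcat([k(a,270,125,58),k(b,230,140,42)]))
E
```

```text
t 4.7 row [0.013, -0.053, 0.451, 0.03, 0.007, -0.023] mm 18.0
tcp [0.6776 0.0249 0.359 ] [3.139e+00 6.000e-04 5.800e-02] F [ 1.09 -1.31  0.01] gap 0.099
```

View pics/s1.png

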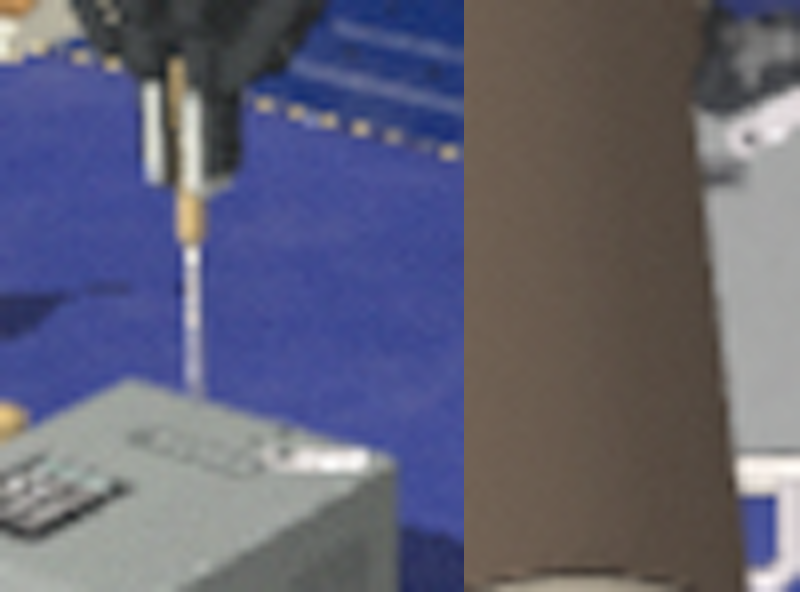

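The rod hangs straight with its tip near scene (294,174). The slot runs from (287,180) to (303,184). The top view is blocked by the arm. I'll compare this with the prediction.

Run:
```python
from h import *
np.set_printoptions(precision=2,suppress=True)
t=np.array([.6776,.0249,.103])
print("tip",proj("scene",t),"collar",proj("scene",t+[0,0,.06]), "slot ctr",proj("scene",[.678,.027,.078]))
g=lambda c:((c[0]+.5)/8-.5+270,(c[1]+.5)/8-.5+125)
print("obs tip",g((196,395)),"collar",g((190,243)),"slot L,R",g((135,437)),g((268,470)))
f,cx,cy,E=C["scene"];E=np.array(E);f=200/np.tan(np.radians(f)/2)
for c in((135,437),(268,470)):
    u,v=g(c);d=E[:,:3]@[(u-cx)/f,(v-cy)/f,1];print(E[:,3]+d*(.078-E[2,3])/d[2])
```

```text
tip [[294.08 173.42]] collar [[293.54 154.38]] slot ctr [[293.85 180.88]]
obs tip (294.0625, 173.9375) collar (293.3125, 154.9375) slot L,R (286.4375, 179.1875) (303.0625, 183.3125)
[0.67 0.05 0.08]
[ 0.68 -0.01  0.08]
```

Run:
```python
from h import *
import cv2
def ctr(n,f,poly):
    g=cv2.cvtColor(cv2.imread(f),cv2.COLOR_BGR2GRAY).astype(float)
    m=cv2.fillPoly(np.zeros(g.shape,np.uint8),[np.array(poly,np.int32)],1)>0
    w=np.clip(np.median(g[m])*1-8-g,0,None)*m;v,u=np.indices(g.shape)
    u0,v0=(u*w).sum()/w.sum(),(v*w).sum()/w.sum()
    f,cx,cy,E=C[n];E=np.array(E);f=200/np.tan(np.radians(f)/2)
    d=E[:,:3]@[(u0-cx)/f,(v0-cy)/f,1];print(n,round(u0,2),round(v0,2),(E[:,3]+d*(.078-E[2,3])/d[2]).round(4));return n,u0,v0
a=ctr("top","pics/top0.png",[(243,155),(269,155),(269,158),(267,168),(243,168)])
b=ctr("scene","pics/scene0.png",[(282,178),(286,174.5),(305,180),(300,186)])
print(tri([a,b]))
```

```text
top 255.8 161.48 [0.6785 0.0279 0.078 ]
scene 291.75 180.86 [0.6741 0.0321 0.078 ]
(array([0.67627973, 0.03014701, 0.0781089 ]), array([-0.74,  0.68,  0.94, -0.09]))
```

>>> drive_tool(
  plan=[
    [0,0,0,0.3,0,0,0],
    [0,0,0,0.5,0,0,0],
    [0,0,0,0.55,0,0,0],
    [0,0,0,0.58,0,0,0],
    [0,0,0,0.61,0,0,0],
    [0,0,0,0.64,0,0,0],
    [0,0,0,0.67,0,0,0],
  ],
)

```text
clock: 5.68
tcp_pos: [0.6782, 0.0267, 0.3328]
eef_rot: [3.14, -0.001, 0.06]
contact_force: [0.3, -1.2, -0.2]
finger_gap: 0.099
gripper_force: 58.6
```

>>> drive_tool(
  plan=[
    [0,0,0,0.025,0,0,0],
    [0,0,0,0.05,0,0,0],
    [0,0,0,0.075,0,0,0],
    [0,0,0,0.075,0,0,0],
  ],
)

```text
clock: 6.18
tcp_pos: [0.6781, 0.0267, 0.3297]
eef_rot: [3.14, -0.001, 0.06]
contact_force: [0.7, 0.7, -0.5]
finger_gap: 0.098
gripper_force: 58.6
```

>>> drive_tool(
  plan=[
    [0,0,0,0.03,0,0,0],
    [0,0,0,0.06,0,0,0],
    [0,0,0,0.09,0,0,0],
    [0,0,0,0.12,0,0,0],
    [0,0,0,0.12,0,0,0],
  ],
)

```text
clock: 6.8
tcp_pos: [0.6781, 0.0266, 0.3248]
eef_rot: [3.14, -0.0, 0.06]
contact_force: [2.0, 0.5, -1.3]
finger_gap: 0.101
gripper_force: 58.6
```

>>> drive_tool(
  plan=[
    [0,0,0,0.04,0,0,0],
    [0,0,0,0.08,0,0,0],
    [0,0,0,0.12,0,0,0],
    [0,0,0,0.16,0,0,0],
    [0,0,0,0.2,0,0,0],
    [0,0,0,0.24,0,0,0],
    [0,0,0,0.24,0,0,0],
  ],
)

```text
clock: 7.68
tcp_pos: [0.6781, 0.0267, 0.3151]
eef_rot: [3.14, -0.0, 0.06]
contact_force: [1.0, -0.7, -1.2]
finger_gap: 0.101
gripper_force: 58.6
```

>>> drive_tool(
  plan=[
    [0,0,0,0.03,0,0,0],
    [0,0,0,0.06,0,0,0],
    [0,0,0,0.09,0,0,0],
    [0,0,0,0.1,0,0,0],
    [0,0,0,0.1,0,0,0],
  ],
)

```text
clock: 8.3
tcp_pos: [0.6781, 0.0266, 0.3113]
eef_rot: [3.14, -0.001, 0.06]
contact_force: [0.5, -1.5, -0.3]
finger_gap: 0.095
gripper_force: 58.6
```

>>> drive_tool(
  plan=[
    [0,0,0,0.015,0,0,0],
    [0,0,0,0.03,0,0,0],
    [0,0,0,0.03,0,0,0],
  ],
)

```text
clock: 8.68
tcp_pos: [0.6781, 0.0266, 0.3101]
eef_rot: [3.14, -0.0, 0.06]
contact_force: [1.4, -0.3, -0.2]
finger_gap: 0.1
gripper_force: 58.6
```

>>> drive_tool(
  plan=[
    [0,0,0,0.0125,0,0,0],
    [0,0,0,0.025,0,0,0],
    [0,0,0,0.025,0,0,0],
  ],
)

```text
clock: 9.05
tcp_pos: [0.6781, 0.0266, 0.3091]
eef_rot: [3.14, -0.0, 0.06]
contact_force: [0.3, -0.5, -0.0]
finger_gap: 0.098
gripper_force: 58.6
```

>>> drive_tool(
  plan=[
    [0,0,0,0.0125,0,0,0],
    [0,0,0,0.025,0,0,0],
    [0,0,0,0.025,0,0,0],
  ],
)

```text
clock: 9.43
tcp_pos: [0.6781, 0.0267, 0.3081]
eef_rot: [3.14, -0.001, 0.06]
contact_force: [1.4, 0.0, -0.5]
finger_gap: 0.098
gripper_force: 58.6
```

>>> drive_tool(
  plan=[
    [0,0,0,0.0125,0,0,0],
    [0,0,0,0.025,0,0,0],
    [0,0,0,0.025,0,0,0],
  ],
)

```text
clock: 9.8
tcp_pos: [0.6781, 0.0266, 0.3071]
eef_rot: [3.14, -0.0, 0.06]
contact_force: [1.1, -1.1, -0.2]
finger_gap: 0.096
gripper_force: 58.6
```

>>> drive_tool(
  plan=[
    [0,0,0,0.0125,0,0,0],
    [0,0,0,0.025,0,0,0],
    [0,0,0,0.025,0,0,0],
  ],
)

```text
clock: 10.18
tcp_pos: [0.6781, 0.0266, 0.3061]
eef_rot: [3.14, -0.001, 0.06]
contact_force: [1.2, -0.1, 0.5]
finger_gap: 0.099
gripper_force: 58.6
```

>>> drive_tool(
  plan=[
    [0,0,0,0.0125,0,0,0],
    [0,0,0,0.025,0,0,0],
    [0,0,0,0.025,0,0,0],
  ],
)

```text
clock: 10.55
tcp_pos: [0.6781, 0.0266, 0.3051]
eef_rot: [3.14, -0.0, 0.06]
contact_force: [1.0, -0.6, -0.4]
finger_gap: 0.099
gripper_force: 58.6
```

>>> drive_tool(
  plan=[
    [0,0,0,0.0125,0,0,0],
    [0,0,0,0.025,0,0,0],
    [0,0,0,0.025,0,0,0],
  ],
)

```text
clock: 10.92
tcp_pos: [0.6781, 0.0266, 0.3042]
eef_rot: [3.14, -0.001, 0.06]
contact_force: [1.2, -0.2, 0.3]
finger_gap: 0.096
gripper_force: 58.7
```

>>> drive_tool(
  plan=[
    [0,0,0,0.0125,0,0,0],
    [0,0,0,0.025,0,0,0],
    [0,0,0,0.025,0,0,0],
  ],
)

```text
clock: 11.3
tcp_pos: [0.6782, 0.0266, 0.3036]
eef_rot: [3.14, -0.001, 0.06]
contact_force: [0.7, 0.1, 4.7]
finger_gap: 0.1
gripper_force: 59.0
```

>>> drive_tool(
  plan=[
    [0,0,0,0.0125,0,0,0],
    [0,0,0,0.025,0,0,0],
    [0,0,0,0.025,0,0,0],
  ],
)

```text
clock: 11.68
tcp_pos: [0.6782, 0.0266, 0.3027]
eef_rot: [3.14, -0.001, 0.06]
contact_force: [-1.1, -0.9, 5.6]
finger_gap: 0.097
gripper_force: 59.1
```

Contact came at bolt level, yielding at about 4.7 N and then rising at roughly 0.7 N/mm, so this is the spring bolt. I'll keep pressing gently.

>>> drive_tool(
  plan=[
    [0,0,0,0.0125,0,0,0],
    [0,0,0,0.025,0,0,0],
    [0,0,0,0.0375,0,0,0],
    [0,0,0,0.05,0,0,0],
    [0,0,0,0.05,0,0,0],
  ],
)

```text
clock: 12.3
tcp_pos: [0.6783, 0.0266, 0.3008]
eef_rot: [3.14, -0.001, 0.06]
contact_force: [0.2, -1.1, 6.6]
finger_gap: 0.098
gripper_force: 59.2
```

>>> drive_tool(
  plan=[
    [0,0,0,0.0125,0,0,0],
    [0,0,0,0.025,0,0,0],
    [0,0,0,0.025,0,0,0],
  ],
)

```text
clock: 12.68
tcp_pos: [0.6783, 0.0267, 0.2999]
eef_rot: [3.14, -0.002, 0.06]
contact_force: [0.2, 0.0, 6.4]
finger_gap: 0.101
gripper_force: 59.2
```

>>> drive_tool(
  plan=[
    [0,0,0,0.0125,0,0,0],
    [0,0,0,0.025,0,0,0],
    [0,0,0,0.025,0,0,0],
  ],
)

```text
clock: 13.05
tcp_pos: [0.6783, 0.0267, 0.2989]
eef_rot: [3.14, -0.002, 0.06]
contact_force: [-0.1, -0.6, 7.8]
finger_gap: 0.097
gripper_force: 59.2
```

```bash
cat > look.py <<'E'
import sys,cv2
from station import optics
n,x,y,w,h,k,o=sys.argv[1],*map(int,sys.argv[2:7]),sys.argv[7]
a=optics.snapshot(n)["pixels"][:,:,::-1]
cv2.imwrite("pics/"+o,cv2.resize(a[y:y+h,x:x+w],None,fx=k,fy=k,interpolation=cv2.INTER_CUBIC))
E
cat > diff.py <<'E'
# white drawer-front pixels in the scene, shift against the first picture
import cv2,numpy as np
from station import optics
a=optics.snapshot("scene")["pixels"][:,:,::-1];b=cv2.imread("pics/scene0.png")
r=np.s_[185:240,235:300]
print("change",np.abs(a[r].astype(int)-b[r]).mean().round(2))
E
python3 diff.py
```

```text
change 3.12
```

>>> drive_tool(
  plan=[
    [0,0,0,0.0125,0,0,0],
    [0,0,0,0.025,0,0,0],
    [0,0,0,0.025,0,0,0],
  ],
)

```text
clock: 13.48
tcp_pos: [0.6783, 0.0266, 0.298]
eef_rot: [3.14, -0.002, 0.06]
contact_force: [-0.4, 0.1, 7.6]
finger_gap: 0.102
gripper_force: 59.2
```

```bash
python3 diff.py
```

```text
change 3.43
```

>>> drive_tool(
  plan=[
    [0,0,0,0.0125,0,0,0],
    [0,0,0,0.02,0,0,0],
    [0,0,0,0.02,0,0,0],
  ],
)

```text
clock: 13.9
tcp_pos: [0.6783, 0.0266, 0.2971]
eef_rot: [3.14, -0.002, 0.06]
contact_force: [0.1, 0.5, 6.7]
finger_gap: 0.1
gripper_force: 59.2
```

```bash
python3 diff.py
```

```text
change 24.68
```

The image change shows the drawer has sprung forward. Withdrawing straight up.

>>> drive_tool(
  plan=[
    [0,0,0,-0.3,0,0,0],
    [0,0,0,-0.8,0,0,0],
    [0,0,0,-1.6,0,0,0],
    [0,0,0,-1.6,0,0,0],
    [0,0,0,-1.6,0,0,0],
  ],
)

```text
clock: 14.58
tcp_pos: [0.6776, 0.0267, 0.3603]
eef_rot: [3.14, 0.0, 0.06]
contact_force: [-0.9, -1.0, -0.9]
finger_gap: 0.096
gripper_force: 58.6
```

```bash
python3 look.py scene 240 125 120 100 6 out1.png;python3 d.py .4925 -.2555 .361 .315
```

```text
t 14.62 row [-5.043, 6.763, -0.014, 0.019, 0.018, -2.919] mm 337.0
tcp [0.6775 0.0267 0.3597] [3.1398e+00 1.3000e-03 6.0300e-02] F [-0.8  -0.8  -0.36] gap 0.096
```

View pics/out1.png

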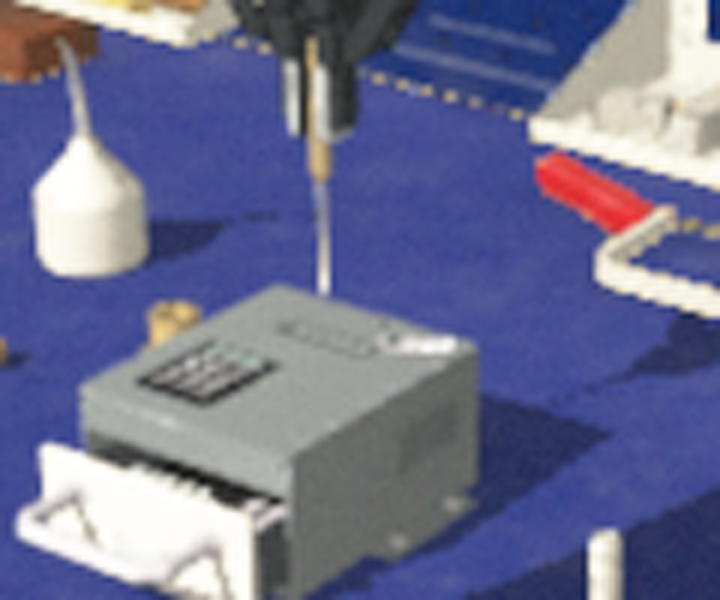

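The drawer is out by about 25 mm (front face now at scene 240–285, 200–225), and the scriber is still straight in the grip. Returning to the stand.

>>> drive_tool(
  plan=[
    [0,-5.04,6.76,-0.02,0,0,-2.92],
    [0,-5.04,6.76,-0.02,0,0,-2.92],
    [0,-5.04,6.76,-0.02,0,0,-2.92],
    [0,-5.04,6.76,-0.02,0,0,-2.92],
    [0,-5.04,6.76,-0.02,0,0,-2.92],
    [0,-5.04,6.76,-0.02,0,0,-2.92],
    [0,-5.04,6.76,-0.02,0,0,-2.92],
    [0,-5.04,6.76,-0.02,0,0,-2.92],
    [0,-5.04,6.76,-0.02,0,0,-2.92],
    [0,-5.04,6.76,-0.02,0,0,-2.92],
  ],
)

```text
clock: 15.88
tcp_pos: [0.4937, -0.2543, 0.3613]
eef_rot: [3.14, -0.0, 0.317]
contact_force: [0.1, 0.3, -0.9]
finger_gap: 0.096
gripper_force: 58.6
```

```bash
python3 d.py .4925 -.2555 .325 .315
```

```text
t 15.88 row [-0.038, 0.018, 0.908, 0.015, -0.001, 0.023] mm 36.0
tcp [ 0.4937 -0.2543  0.3613] [ 3.1403e+00 -1.0000e-04  3.1700e-01] F [ 0.14  0.35 -0.91] gap 0.096
```

>>> drive_tool(
  plan=[
    [0,-0.04,0.02,0.4,0,0,0],
    [0,-0.04,0.02,0.8,0,0,0],
    [0,-0.04,0.02,0.9,0,0,0],
    [0,-0.04,0.02,0.9,0,0,0],
    [0,-0.04,0.02,0.9,0,0,0],
  ],
)

```text
clock: 16.5
tcp_pos: [0.4921, -0.2567, 0.3258]
eef_rot: [3.139, -0.001, 0.315]
contact_force: [-0.3, -0.4, -0.5]
finger_gap: 0.101
gripper_force: 58.6
```

```bash
python3 d.py .4925 -.2555 .325 .315
```

```text
t 16.5 row [0.02, -0.025, 0.02, 0.024, -0.007, 0.0] mm 2.0
tcp [ 0.4921 -0.2567  0.3258] [ 3.1395e+00 -6.0000e-04  3.1500e-01] F [-0.29 -0.44 -0.48] gap 0.101
```

>>> drive_tool(
  plan=[
    [0,0.02,-0.02,0,0,0,0],
    [0,0.02,-0.02,0.05,0,0,0],
    [0,0.02,-0.02,0.1,0,0,0],
    [0,0.02,-0.02,0.15,0,0,0],
    [0,0.02,-0.02,0.2,0,0,0],
    [0,0.02,-0.02,0.25,0,0,0],
    [0,0.02,-0.02,0.25,0,0,0],
  ],
)

```text
clock: 17.38
tcp_pos: [0.4923, -0.2556, 0.3153]
eef_rot: [3.14, 0.0, 0.315]
contact_force: [-0.2, 0.7, -0.4]
finger_gap: 0.092
gripper_force: 58.6
```

>>> drive_tool(
  plan=[
    [0,0,0,0.15,0,0,0],
    [0,0,0,0.3,0,0,0],
    [0,0,0,0.45,0,0,0],
    [0,0,0,0.6,0,0,0],
    [0,0,0,0.75,0,0,0],
    [0,0,0,0.9,0,0,0],
    [0,0,0,1.05,0,0,0],
    [0,0,0,1.2,0,0,0],
    [0,0,0,1.28,0,0,0],
    [0,0,0,1.28,0,0,0],
  ],
)

```text
clock: 18.62
tcp_pos: [0.4923, -0.2557, 0.264]
eef_rot: [3.14, 0.0, 0.315]
contact_force: [-0.2, -0.0, -0.4]
finger_gap: 0.099
gripper_force: 58.6
```

>>> drive_tool(
  plan=[
    [0,0,0,0.03,0,0,0],
    [0,0,0,0.06,0,0,0],
    [0,0,0,0.08,0,0,0],
    [0,0,0,0.08,0,0,0],
  ],
)

```text
clock: 19.12
tcp_pos: [0.4924, -0.2557, 0.2611]
eef_rot: [3.14, -0.0, 0.315]
contact_force: [-0.1, -0.0, -1.1]
finger_gap: 0.095
gripper_force: 58.6
```

>>> drive_tool(
  plan=[
    [0,0,0,0.015,0,0,0],
    [0,0,0,0.03,0,0,0],
    [0,0,0,0.03,0,0,0],
  ],
)

```text
clock: 19.5
tcp_pos: [0.4924, -0.2557, 0.26]
eef_rot: [3.14, -0.0, 0.315]
contact_force: [-0.4, 0.0, 0.4]
finger_gap: 0.099
gripper_force: 59.0
```

>>> drive_tool(
  plan=[
    [10,0,0,0,0,0,0],
    [14,0,0,0,0,0,0],
    [20,0,0,0,0,0,0],
    [40,0,0,0,0,0,0],
    [40,0,0,0,0,0,0],
    [40,0,0,-0.5,0,0,0],
    [40,0,0,-1.5,0,0,0],
    [40,0,0,-2.5,0,0,0],
    [40,0,0,-2.5,0,0,0],
    [40,0,0,-2.5,0,0,0],
  ],
)

```text
clock: 20.75
tcp_pos: [0.4921, -0.2555, 0.3595]
eef_rot: [3.14, 0.0, 0.315]
contact_force: [0.2, 0.0, -0.7]
finger_gap: 0.469
gripper_force: 0.0
```

```bash
python3 look.py scene 230 170 130 100 6 out2.png;python3 d.py .4925 -.1 .36 1.63
```

```text
t 20.8 row [1.218, -3.69, -0.032, -0.002, 0.017, -15.069] mm 155.0
tcp [ 0.4919 -0.2554  0.3589] [3.1409e+00 1.2000e-03 3.1500e-01] F [-0.25 -0.44  0.3 ] gap 0.468
```

View pics/out2.png

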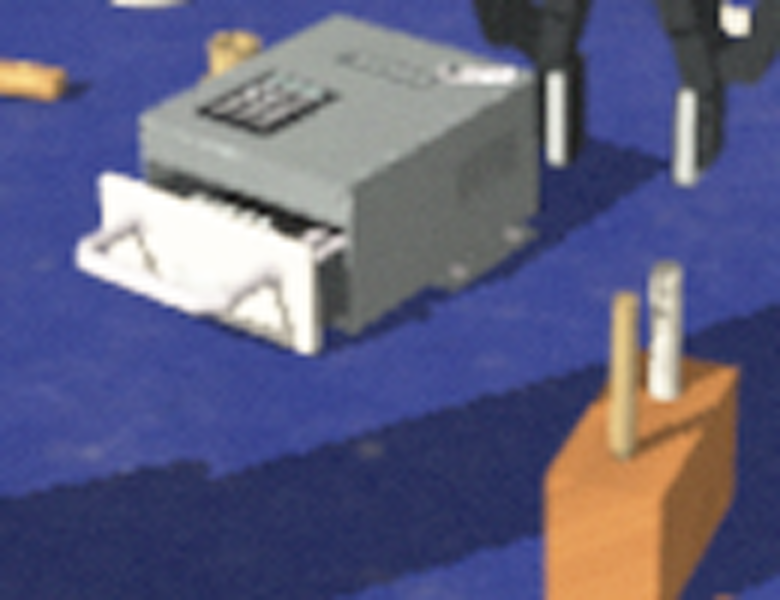

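The scriber is back: its top is at scene (334,219), exactly as at the start, beside the punch. Now I'll locate the handle in the top view by its brightness profile.

Run:
```python
from h import *
from station import optics
import cv2
b=optics.snapshot("top")["pixels"].astype(float); cv2.imwrite("pics/t3.png",b[:,:,::-1])
a=cv2.imread("pics/top0.png")[:,:,::-1].astype(float)
f,cx,cy,E=C["top"];E=np.array(E);f=200/np.tan(np.radians(f)/2)
def at(u,v,z):
    d=E[:,:3]@[(u-cx)/f,(v-cy)/f,1];return (E[:,3]+d*(z-E[2,3])/d[2]).round(4)
for nm,im in(("old",a),("now",b)):
    p=im[200:240,250:266,0].mean(1);print(nm,p.astype(int).tolist())
    for u0,u1 in((250,256),(260,266)):
        p=im[206:240,u0:u1,0].mean(1); w=np.clip(p-p.min()-40,0,None)
        i=np.argmax(w[3:])+3; s=slice(i-2,i+3); v=206+(np.arange(len(w))[s]*w[s]).sum()/w[s].sum()
        print(nm,u0,v.round(2),at((u0+u1-1)/2,v,.04))
```

```text
old [234, 187, 89, 77, 77, 78, 78, 77, 76, 77, 87, 165, 234, 238, 174, 78, 79, 83, 82, 79, 78, 78, 79, 80, 80, 82, 82, 85, 86, 83, 82, 84, 81, 80, 85, 88, 88, 86, 82, 81]
old 250 212.72 [0.5182 0.0366 0.04  ]
old 260 212.39 [0.52   0.0045 0.04  ]
now [90, 70, 48, 48, 189, 241, 240, 232, 185, 77, 74, 74, 76, 78, 78, 78, 78, 96, 170, 238, 233, 161, 78, 79, 78, 80, 80, 84, 84, 82, 81, 82, 80, 79, 84, 87, 87, 85, 81, 80]
now 250 219.62 [0.496  0.0358 0.04  ]
now 260 219.3 [0.4977 0.0037 0.04  ][ WARN:0@1.063] global loadsave.cpp:1063 imwrite_ Unsupported depth image for selected encoder is fallbacked to CV_8U.
```

```bash
python3 d.py .497 .016 .28 1.63; python3 -c "
from station import telemetry;print(telemetry.get_state()['joints'].round(2))"
```

```text
t 20.85 row [2.226, -6.414, 1.961, -0.007, 0.018, -15.068] mm 283.0
tcp [ 0.4919 -0.2554  0.3587] [3.1412e+00 1.5000e-03 3.1510e-01] F [ 1.21  0.12 -0.11] gap 0.469
[ 0.53  0.35 -0.18  1.81  0.07  0.99 -0.93]
```

>>> drive_tool(
  plan=[
    [24,2.22,-6.41,0,0,0,-15.07],
    [24,2.22,-6.41,0,0,0,-15.07],
    [24,2.22,-6.41,0,0,0,-15.07],
    [24,2.22,-6.41,1.96,0,0,-15.07],
    [24,2.22,-6.41,1.96,0,0,-15.07],
    [24,2.22,-6.41,1.96,0,0,-15.07],
    [24,2.22,-6.41,1.96,0,0,-15.07],
    [24,2.22,-6.41,1.96,0,0,-15.07],
    [24,2.22,-6.41,1.96,0,0,-15.07],
    [24,2.22,-6.41,1.96,0,0,-15.07],
    [24,2.22,-6.41,1.96,0,0,-15.07],
  ],
  squeeze=25,
)

```text
clock: 22.22
tcp_pos: [0.4974, 0.0156, 0.2811]
eef_rot: [3.141, 0.002, 1.629]
contact_force: [0.4, 0.6, 0.8]
finger_gap: 0.278
gripper_force: 0.0
```

```bash
python3 d.py .497 .016 .199 1.63; python3 look.py scene 240 150 110 90 7 h1.png
```

```text
t 22.23 row [0.015, -0.01, 2.053, 0.008, 0.022, -0.012] mm 82.0
tcp [0.4974 0.0156 0.2811] [3.1409e+00 1.9000e-03 1.6290e+00] F [0.39 0.59 0.84] gap 0.278
```

View pics/h1.png

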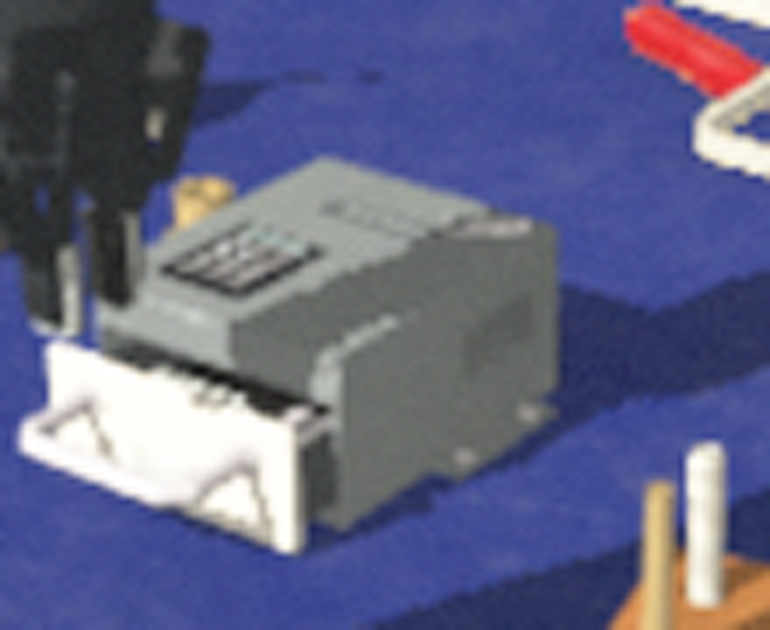

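The fingers straddle scene x≈244–257, above the bar, whose middle is near (255,216). Their mid-line projects down onto the bar, so I'll descend.

>>> drive_tool(
  plan=[
    [24,0.01,0,0.6,0,0,0],
    [24,0.01,0,1.1,0,0,0],
    [24,0.01,0,1.2,0,0,0],
    [24,0.01,0,1.3,0,0,0],
    [24,0.01,0,1.3,0,0,0],
  ],
)

```text
clock: 22.9
tcp_pos: [0.4976, 0.0159, 0.2294]
eef_rot: [3.14, 0.002, 1.63]
contact_force: [-0.3, 0.2, -0.4]
finger_gap: 0.284
gripper_force: 0.0
```

>>> drive_tool(
  plan=[
    [24,0,0,0.1,0,0,0],
    [24,0,0,0.2,0,0,0],
    [24,0,0,0.3,0,0,0],
    [24,0,0,0.4,0,0,0],
    [24,0,0,0.5,0,0,0],
    [24,0,0,0.6,0,0,0],
    [24,0,0,0.7,0,0,0],
    [24,0,0,0.7,0,0,0],
  ],
)

```text
clock: 23.9
tcp_pos: [0.4973, 0.0159, 0.2007]
eef_rot: [-3.142, 0.002, 1.63]
contact_force: [-0.2, 0.5, -0.2]
finger_gap: 0.282
gripper_force: 0.0
```

No contact on the way down. I'll close loosely around the bar and pull along the case's -x.

>>> drive_tool(
  plan=[
    [15,0,0,0,0,0,0],
    [15,0,0,0,0,0,0],
    [15,0,0,0,0,0,0],
    [15,0,-0.08,0,0,0,0],
    [15,0,-0.16,0,0,0,0],
    [15,0,-0.24,0,0,0,0],
    [15,0,-0.32,0,0,0,0],
    [15,0,-0.4,0,0,0,0],
    [15,0,-0.48,0,0,0,0],
    [15,0,-0.56,0,0,0,0],
    [15,0,-0.64,0,0,0,0],
    [15,0,-0.72,0,0,0,0],
    [15,0,-0.8,0,0,0,0],
    [15,0,-0.86,0,0,0,0],
    [15,0,-0.9,0,0,0,0],
    [15,0,-0.9,0,0,0,0],
  ],
)

```text
clock: 25.9
tcp_pos: [0.4613, 0.0136, 0.201]
eef_rot: [3.142, 0.002, 1.63]
contact_force: [0.4, 1.1, 0.2]
finger_gap: 0.175
gripper_force: 0.0
```

>>> drive_tool(
  plan=[
    [15,0,-0.04,0,0,0,0],
    [15,0,-0.08,0,0,0,0],
    [15,0,-0.08,0,0,0,0],
  ],
)

```text
clock: 26.28
tcp_pos: [0.4592, 0.0135, 0.2013]
eef_rot: [3.138, 0.001, 1.63]
contact_force: [4.9, -0.5, -3.0]
finger_gap: 0.175
gripper_force: 2.4
```

>>> drive_tool(
  plan=[
    [15,0,-0.025,0,0,0,0],
    [15,0,-0.05,0,0,0,0],
    [15,0,-0.05,0,0,0,0],
  ],
)

```text
clock: 26.65
tcp_pos: [0.4585, 0.0134, 0.2016]
eef_rot: [3.135, 0.001, 1.63]
contact_force: [9.6, -1.2, -7.6]
finger_gap: 0.171
gripper_force: 5.0
```

It has reached the stop: force rises to about 10 N with no further travel. Relaxing, opening and lifting clear.

>>> drive_tool(
  plan=[
    [15,0,0.06,0,0,0,0],
    [24,0,0.06,0,0,0,0],
    [24,0,0.06,0,0,0,0],
    [24,0,0.06,0,0,0,0],
    [24,0,0.06,-0.3,0,0,0],
    [24,0,0.06,-0.8,0,0,0],
    [24,0,0.06,-1.8,0,0,0],
    [24,0,0.06,-3,0,0,0],
    [24,0,0.06,-4,0,0,0],
    [24,0,0.06,-4,0,0,0],
    [24,0,0.06,-4,0,0,0],
  ],
)

```text
clock: 28.02
tcp_pos: [0.4582, 0.0137, 0.3611]
eef_rot: [3.141, 0.002, 1.63]
contact_force: [-0.2, -0.6, -0.6]
finger_gap: 0.282
gripper_force: 0.0
```

```bash
python3 d.py .5 -.1 .36 1.63
python3 - <<'E'
from station import optics
import cv2
a=optics.snapshot("scene")["pixels"][:,:,::-1];b=optics.snapshot("top")["pixels"][:,:,::-1]
k=lambda i,x,y,w:cv2.resize(i[y:y+110,x:x+w],None,fx=5,fy=5,interpolation=cv2.INTER_CUBIC)
cv2.imwrite("pics/f1.png",cv2.hconcat([k(a,230,165,110),k(b,210,140,48)]))
E
```

```text
t 28.02 row [-2.9, 0.876, 0.035, 0.008, 0.024, 0.001] mm 121.0
tcp [0.4582 0.0137 0.3611] [3.1409e+00 2.1000e-03 1.6301e+00] F [-0.2  -0.56 -0.56] gap 0.282
```

View pics/f1.png

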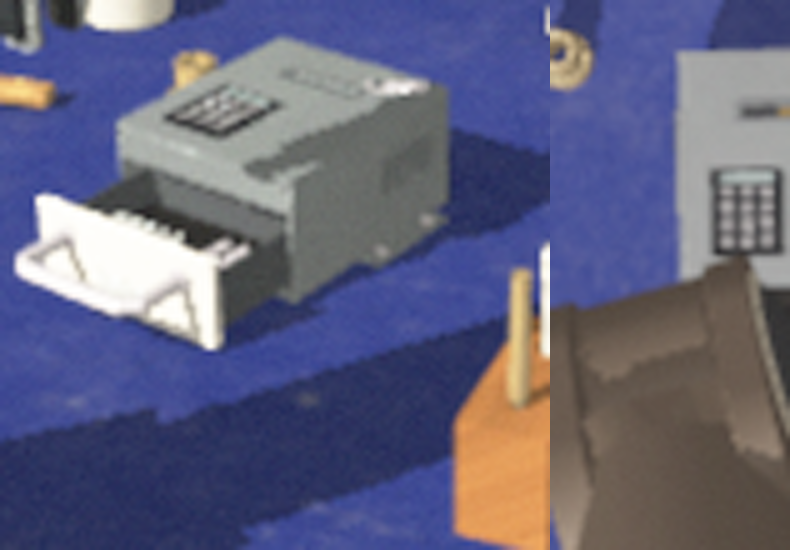

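The drawer is far out: its front's lower right corner is at scene (273,234), against (287,225) when shut. I'll check how far that is.

Run:
```python
from h import *
f,cx,cy,E=C["scene"];E=np.array(E);f=200/np.tan(np.radians(f)/2)
def at(u,v,z=.008):
    d=E[:,:3]@[(u-cx)/f,(v-cy)/f,1];return E[:,3]+d*(z-E[2,3])/d[2]
import cv2
# template match of drawer-front lower right region, shut vs now
a=at(287.2,225.2);b=at(273.2,234.2);print((b-a).round(4),np.linalg.norm(b-a).round(4))
for s in(.05,.055,.06,.065):
    print(s,proj("scene",a-s*np.array([.998,.06,0])).round(1))
```

```text
[-0.0579 -0.0021  0.    ] 0.058
0.05 [[275.5 233.1]]
0.055 [[274.3 233.9]]
0.06 [[273.1 234.7]]
0.065 [[271.9 235.5]]
```

```bash
python3 -c "
from station import hand_in;print(hand_in())"
```

```text
the job is handed in; nothing more can be done
None
```

I pressed the bolt gently (at most about 8 N) until the drawer sprang open, stood the scriber back in its own hole, pulled the drawer to its stop (about 58–60 mm measured), and handed the job in at about 28 s; hand-in gave no verdict.

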